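# Snap the storage bin's lid shut all round

## Task

The clear storage bin on the counter is held at the back by its toggle latch, but the four teal sections of its lid rim (two along the front, one at each end) still stand up unsnapped. Press each section down with your fingertips until it clicks shut, flush with the lid's white corners. Only press: do not lift the bin or shove it out of its place, leave the latch closed, and leave the other things on the counter as they are.

Things in the scene. Friction and masses are not known exactly. Their poses are not given: they have to be found in the camera images.
- bin: The loose clear plastic storage bin, 180 x 250 mm and 100 mm tall, standing on the counter, with tins inside (about 1.4 to 2.3 kg in all). Its lid, 194 x 264 mm, has white corners and a white back edge, whose top is 106 mm above the counter. Origin: centre of the bin's underside; z up. Its own -x side is the FRONT (two teal rim sections), +y the left end, -y the right end, +x the back (toggle latch). The bin is turned by up to about 0.45 rad from facing the robot.
- front_left_pad (a point): The place to press on the front rim section nearer the left end: on its top face, mid-length, 23 mm out from its flex line and 8 mm in from its outer edge. The section is a teal strip 97 mm long and 30 mm wide that flexes about its inner edge. Unsnapped it slopes up outwards by 17 degrees: this point is then 113 mm above the counter and the outer edge 115 mm; clicked it lies level and this point is at 106 mm. At bin x = -89 mm, y = +50 mm when clicked.
- front_right_pad (a point): The same on the front rim section nearer the right end (bin x = -89 mm, y = -50 mm when clicked).
- left_pad (a point): The same on the rim section of the left end, 128 mm long and 30 mm wide (bin x = 0, y = +124 mm when clicked).
- right_pad (a point): The same on the rim section of the right end, 128 mm long and 30 mm wide (bin x = 0, y = -124 mm when clicked).
- front_left (a joint): Angle of the front left rim section: 0 standing up unsnapped, 0.30 rad clicked down flush (end stop). Pressed at its pad it resists with up to about 10 N, gives way about 60 percent of the way down, snaps the rest by itself and stays; let go too soon it springs back up.
- front_right (a joint): Angle of the front right rim section, as above.
- left (a joint): Angle of the left end's rim section, as above.
- right (a joint): Angle of the right end's rim section, as above.
- latch (a joint): Angle of the steel toggle latch's lever at the middle of the bin's back: 0 closed (hanging flat down the wall), grows as it swings out and up. To be left closed.
- latch_lever (a point): Lower tip of that lever (22 mm wide), 18 mm above the counter, 98 mm behind the bin's centre.
- board: Bystander: blue plastic cutting board, 290 x 200 x 10 mm, lying flat to the right of the bin. Origin: centre of its underside.
- egg_cup: Bystander on the board: white ceramic egg cup, 48 mm across, 62 mm tall. Origin: centre of its foot.
- ramekin: Bystander on the board: glass ramekin, 90 mm across, 45 mm tall. Origin: centre of its underside.
- can_opener: Bystander on the board: metal can opener with black handles, about 180 mm long, 33 mm high at its key. Origin: near its middle, on the underside.
- tin: Bystander to the left of the bin: unopened tin, 74 mm across, 110 mm tall. Origin: centre of its underside.
- mug: Bystander to the left of the bin: terracotta-brown mug, 80 mm across, 92 mm tall. Origin: centre of its underside.
- jar: Bystander to the left of the bin: amber glass jar with a steel cap, 66 mm across, 105 mm tall. Origin: centre of its underside.

How it is judged:
At the end, for the whole second after the job is handed in: All four rim sections are clicked down (each joint above 0.27 of its 0.30 rad), the latch lever is closed (below 0.15 rad), and the bin stands level and at rest on the counter within 40 mm of where it started (value of joint each of front_left, front_right, left, right above 0.27 rad and value of joint latch below 0.15 rad and height (world z) of bin below 0.005 m and angle between bin's own z axis and vertical below 0.05 rad and distance of bin from where it was at the start of the episode below 0.04 m and linear speed of bin below 0.02 m/s); the robot touches nothing.
It fails at once if the bin is lifted or tipped (underside raised over 10 mm at its centre, or tilted over 0.12 rad) (height (world z) of bin above 0.01 m or angle between bin's own z axis and vertical above 0.12 rad).
It fails at once if the bin is shoved over 40 mm from its place (distance of bin from where it was at the start of the episode above 0.04 m).
It fails at once if the toggle latch is opened (over 0.3 rad) (value of joint latch above 0.3 rad).
It fails at once if another thing on the counter is moved over 30 mm (distance of any of board, egg_cup, ramekin, can_opener, tin, mug, jar from where it was at the start of the episode above 0.03 m).
It fails at once if the egg cup, ramekin, tin, mug or jar is tipped over (tilted over 0.5 rad) (angle between any of egg_cup, ramekin, tin, mug, jar's own z axis and vertical above 0.5 rad).
It also fails if it takes over 46 s, if anything falls off the work surface, if the arm or the gripper's body presses on something with over 40 N, if the wrist force passes 120 N, or if a joint passes its speed limit or range.

## Robot

A 6-joint arm with a two-finger parallel gripper is mounted at the origin on the work surface. World frame = base frame: x ahead of the robot, y to its left, z up, the work surface at z = 0. Lengths are in m, angles in rad, forces in N, time in s.
With the tool pointing down it reaches from about 0.325 to 0.925 m from the base axis. Payload 3.1 kg.
Tool frame: the origin (TCP) lies midway between the tips of the shut fingers; the grasp point (between the pads) lies 19 mm behind it; z points along the fingers, y is the direction in which the jaws open and shut (so a half turn about z gives the same grasp; the last joint's range is limited). The gripper opens to 85 mm and grips with 20 to 120 N. Pads are 22 mm wide; open, the fingers measure 114 mm over their backs; the gripper's body (76 mm by 85 mm) begins 54 mm behind the grasp point. The pads swing forward as they close: fully open they stand 13 mm farther back than shut.
Start: joints at [-1.258, 0.217, 1.613, -0, 1.311, -0.112], TCP at [0.258, -0.569, 0.208] pointing down, gripper open.
Joint ranges: [-2.75, 2.75], [-0.78, 2.1], [0.31, 2.55], [-1.13, 4.27], [0.13, 2.63], [-2.58, 2.58]. Speed limits (rad/s): [2.79, 2.79, 3.14, 3.14, 3.14, 3.14].

## Interface

Orientations are given as a unit quaternion [x, y, z, w].
In Python, from workcell import arm, cams, ticket gives the robot as it stands. The module is installed in compiled form; this text tells all that it offers.
- The arm moves only by the shell command python3 -m crank 'ROWS' [OPENING] [FORCE]. ROWS is JSON, a list of rows, each an object of numbers: "dx", "dy", "dz": the shift along the tool's x, y, z in m; "wx", "wy", "wz": the turn, a rotation vector about the tool's x, y, z in degrees. In form: [{"dx": .., "dy": .., "dz": .., "wx": .., "wy": .., "wz": ..}, ...]. A call has exactly 8 rows; each row is the pose to reach, as a shift and turn from the pose commanded when the call began, along the tool's axes at that moment; what a row does not reach only later rows make up. A row lasts 1/12 s, in which the tool goes at most 41.7 mm and 7.16 degrees, less where a joint would pass 70% of its speed; a pose out of reach is approached as far as the arm can. A call with a gripper value outside its range is refused whole. OPENING is the opening, from 0 (shut) to 1 (fully open), set as the call begins (- or left out, the last holds). The fingers move at their own pace and stop on an object; FORCE is the grip in N (left out, the last holds). Time passes only in rows, so rows that repeat a pose let the fingers close, or fill a call up. It gives the time, the measured TCP pose, the force and the opening at its end, in the units of the state.
- arm.observe(): the state, without advancing time (a new reading comes with each control period).
- cams.grab_frame(name): name is "scene" or "top"; returns (picture, depth): 420x560x3 uint8, blue, green, red; 420x560 float32, m along the optical axis (not along the pixel's ray), 0 where there is no reading.
- cams.camera_info(name): a dict with "fx", "fy", "cx", "cy" (pixels), "T" (4x4, takes a point from camera to world coordinates). Camera axes: x right, y down, z forward; pixel columns grow to the right and rows downward; lengths in m; the calibration is good to about 2 mm. A picture is of the moment at which its call begins. camera_info takes no time and is no camera call.
- ticket.sign_off(): hands the job in, once; it reports no verdict.
The state is a dict: "time_s": time; "q": joint angles; "dq": joint speeds; "joint_efforts": joint torques, N m; "ee_pos": TCP position; "tool_rot": TCP orientation; "ft_force": force on the tool from outside, world axes, zero at the start; "ft_torque": the same for the moment, N m; "width": opening from 0.0 (shut) to 1.0 (fully open).
Only numpy, scipy, OpenCV 4.12 (cv2) and the standard library are available. Lean on these libraries where they do the work, as an engineer would, in place of code of your own. Each camera call takes 0.05 s, during which the arm holds its last target.

## Working session

There is one attempt and no reset: what is moved stays moved. The work goes in short steps, Python scripts to look and compute and a shell command to move; the robot and the scene stay as the last step left them, time stands still between calls to the robot, and variables do not carry over. Pictures are saved under pics/ and viewed, and the job is handed in when it is done.

```bash
mkdir -p pics; python3 - <<'E'
from workcell import arm,cams
import cv2,numpy as np
for n in("scene","top"):
    p,d=cams.grab_frame(n); cv2.imwrite(f"pics/{n}0.png",p); np.savez(f"{n}0.npz",p=p,d=d)
    i=cams.camera_info(n); print(n,{k:np.round(v,3).tolist() for k,v in i.items()})
s=arm.observe(); print(s)
E
```

```text
scene {'fx': 407.457, 'fy': 407.457, 'cx': 281.162, 'cy': 213.599, 'T': [[-0.368, 0.667, -0.648, 1.227], [0.93, 0.256, -0.264, 0.249], [-0.01, -0.7, -0.714, 0.866], [0.0, 0.0, 0.0, 1.0]]}
top {'fx': 421.267, 'fy': 421.267, 'cx': 280.941, 'cy': 210.289, 'T': [[-0.013, -0.999, 0.052, 0.472], [-1.0, 0.012, -0.018, -0.021], [0.018, -0.053, -0.998, 1.22], [0.0, 0.0, 0.0, 1.0]]}
{'time_s': 0.1, 'q': array([-1.25818889e+00,  2.17682476e-01,  1.61479345e+00,  3.09105880e-06,
        1.31130123e+00, -1.12204984e-01]), 'dq': array([-0.00022851, -0.00301807, -0.00381547, -0.00157472, -0.00119619,
        0.00040631]), 'joint_efforts': array([-9.38935991e-04, -3.98072469e+01, -3.04972100e+01, -1.91954941e-04,
        4.16297611e-03, -1.77218402e-05]), 'ee_pos': array([ 0.25736713, -0.56868182,  0.20708624]), 'tool_rot': array([ 9.77525987e-01,  2.10812127e-01, -1.07775962e-04, -1.08692156e-03]), 'ft_force': array([-0.03743819, -0.30019505, -0.63673339]), 'ft_torque': array([ 0.02044047, -0.05542344, -0.02442129]), 'width': 0.9975502638217986}
```

View pics/top0.png

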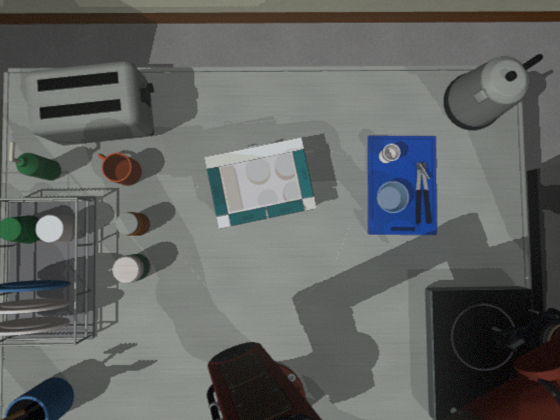

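View pics/scene0.png

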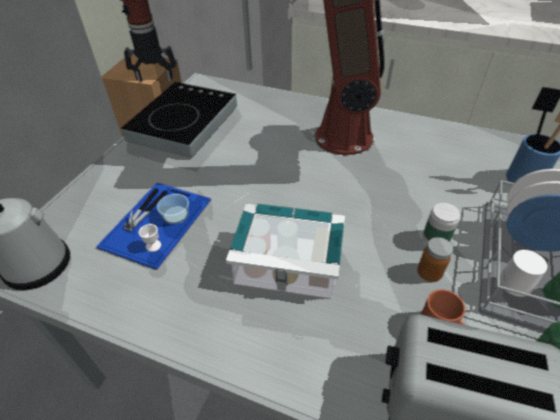

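```bash
cat >h.py <<'E'
import numpy as np,cv2
from workcell import cams
def ray(n,uv,z):
    i=cams.camera_info(n);T=np.array(i["T"]);uv=np.atleast_2d(uv)
    d=np.c_[(uv[:,0]-i["cx"])/i["fx"],(uv[:,1]-i["cy"])/i["fy"],np.ones(len(uv))]@T[:3,:3].T
    return T[:3,3]+d*((z-T[2,3])/d[:,2])[:,None]
def teal(p):
    h=cv2.cvtColor(p,cv2.COLOR_BGR2HSV)
    return cv2.inRange(h,(80,90,40),(98,255,255))
E
python3 - <<'E'
from h import *
for n,box in(("top",(190,120,140,120)),("scene",(215,190,145,115))):
    f=np.load(n+"0.npz");p=f["p"];x,y,w,h=box
    m=np.zeros(p.shape[:2],np.uint8);m[y:y+h,x:x+w]=teal(p)[y:y+h,x:x+w]
    nn,l,st,c=cv2.connectedComponentsWithStats(m)
    for k in range(1,nn):
        if st[k,4]>30: print(n,st[k],c[k].round(1),ray(n,c[k],.110).round(3))
    cr=cv2.resize(p[y:y+h,x:x+w],None,fx=5,fy=5,interpolation=cv2.INTER_CUBIC);
    cs,_=cv2.findContours(cv2.resize(m[y:y+h,x:x+w],None,fx=5,fy=5,interpolation=0),0,1);cv2.drawContours(cr,cs,-1,(0,0,255),1)
    cv2.imwrite(f"pics/{n}_crop.png",cr)
E
```

```text
top [293 150  20  48 515] [302.8 173.3] [[ 0.628 -0.1    0.11 ]]
top [207 168  20  47 505] [216.7 191.1] [[0.583 0.128 0.11 ]]
top [267 200  37  17 376] [285.  208.1] [[ 0.536 -0.052  0.11 ]]
top [230 208  36  17 379] [247.4 216. ] [[0.516 0.048 0.11 ]]
scene [256 204  37  13 312] [274.4 210.2] [[ 0.535 -0.052  0.11 ]]
scene [294 209  37  13 326] [312.4 214.9] [[0.516 0.047 0.11 ]]
scene [231 212  22  38 424] [241.7 231. ] [[ 0.632 -0.1    0.11 ]]
scene [327 224  16  39 450] [334.9 243.1] [[0.587 0.128 0.11 ]]
```

View pics/top_crop.png

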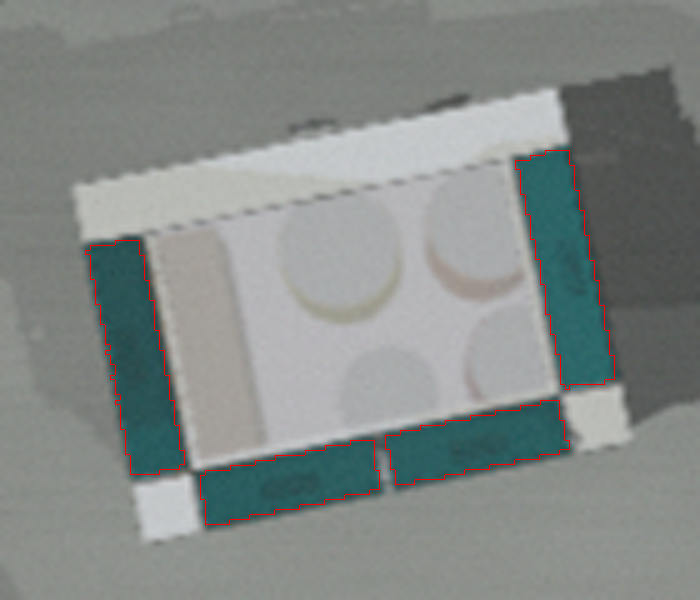

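View pics/scene_crop.png

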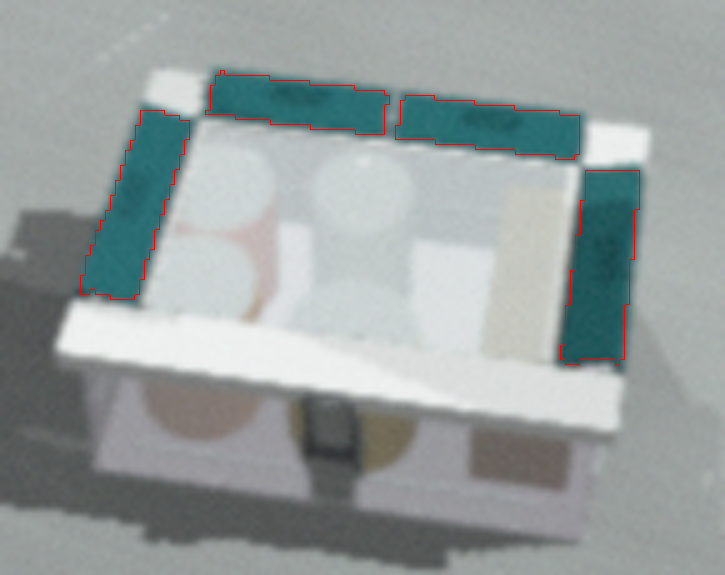

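The front-right, front-left, left and right strips are at top-image pixels (285,208), (247,216), (217,191) and (303,173). The two views agree to about 4 mm. The end strips are 232 mm apart against 233 mm expected, so the bin centre is about (0.606, 0.014) with yaw about 0.194. I'll shut the fingers and go towards the right pad.

```bash
python3 -m crank '[{"dx":0.03,"dy":-0.015,"wz":1.5},{"dx":0.065,"dy":-0.033,"wz":3},{"dx":0.1,"dy":-0.05,"wz":5},{"dx":0.135,"dy":-0.068,"wz":7},{"dx":0.17,"dy":-0.085,"wz":9},{"dx":0.205,"dy":-0.103,"wz":11},{"dx":0.24,"dy":-0.12,"wz":12.5},{"dx":0.27,"dy":-0.136,"wz":13.2}]' 0 40
```

```text
invalid input
```

```bash
python3 -m crank '[{"dx":0.03,"dy":-0.015,"dz":0,"wx":0,"wy":0,"wz":1.5},{"dx":0.065,"dy":-0.033,"dz":0,"wx":0,"wy":0,"wz":3},{"dx":0.1,"dy":-0.05,"dz":0,"wx":0,"wy":0,"wz":5},{"dx":0.135,"dy":-0.068,"dz":0,"wx":0,"wy":0,"wz":7},{"dx":0.17,"dy":-0.085,"dz":0,"wx":0,"wy":0,"wz":9},{"dx":0.205,"dy":-0.103,"dz":0,"wx":0,"wy":0,"wz":11},{"dx":0.24,"dy":-0.12,"dz":0,"wx":0,"wy":0,"wz":12.5},{"dx":0.27,"dy":-0.136,"dz":0,"wx":0,"wy":0,"wz":13.2}]' 0 40; cat >d.py <<'E'
import sys,numpy as np
from workcell import arm
from scipy.spatial.transform import Rotation as R
s=arm.observe();r=R.from_quat(s["tool_rot"])
P=dict(FL=(.5095,.0456),FR=(.5289,-.0526),L=(.5818,.1342),R=(.6292,-.1072))
print("t",s["time_s"],"pos",s["ee_pos"].round(4),"F",s["ft_force"].round(1),"w",round(s["width"],2),"x axis",r.as_matrix()[:,0].round(3),"z",r.as_matrix()[:,2].round(3))
for k,v in P.items(): print(k,"tool delta to 0.14 high",r.inv().apply(np.r_[v,.14]-s["ee_pos"]).round(4))
E
python3 d.py
```

```text
time_s: 0.77
ee_pos: [0.4486, -0.3319, 0.2078]
tool_rot: [0.995, 0.097, -0.0, -0.0]
ft_force: [0.2, 0.2, -0.7]
width: -0.005
t 0.7667 pos [ 0.4486 -0.3319  0.2078] F [ 0.2  0.2 -0.7] w -0.0 x axis [0.981 0.193 0.   ] z [-0.     0.001 -1.   ]
FL tool delta to 0.14 high [ 0.1325 -0.3586  0.0681]
FR tool delta to 0.14 high [ 0.1326 -0.2585  0.0681]
L tool delta to 0.14 high [ 0.2205 -0.4317  0.0682]
R tool delta to 0.14 high [ 0.2205 -0.1856  0.068 ]
```

```bash
python3 -m crank '[{"dx":0.03,"dy":-0.025,"dz":0,"wx":0,"wy":0,"wz":0},{"dx":0.06,"dy":-0.05,"dz":0,"wx":0,"wy":0,"wz":0},{"dx":0.09,"dy":-0.076,"dz":0,"wx":0,"wy":0,"wz":0},{"dx":0.12,"dy":-0.101,"dz":0.01,"wx":0,"wy":0,"wz":0},{"dx":0.15,"dy":-0.126,"dz":0.02,"wx":0,"wy":0,"wz":0},{"dx":0.18,"dy":-0.152,"dz":0.035,"wx":0,"wy":0,"wz":0},{"dx":0.205,"dy":-0.173,"dz":0.052,"wx":0,"wy":0,"wz":0},{"dx":0.22,"dy":-0.186,"dz":0.068,"wx":0,"wy":0,"wz":0}]'
python3 -m crank '[{"dx":0,"dy":0,"dz":0.005,"wx":0,"wy":0,"wz":0},{"dx":0,"dy":0,"dz":0.01,"wx":0,"wy":0,"wz":0},{"dx":0,"dy":0,"dz":0.015,"wx":0,"wy":0,"wz":0},{"dx":0,"dy":0,"dz":0.019,"wx":0,"wy":0,"wz":0},{"dx":0,"dy":0,"dz":0.022,"wx":0,"wy":0,"wz":0},{"dx":0,"dy":0,"dz":0.025,"wx":0,"wy":0,"wz":0},{"dx":0,"dy":0,"dz":0.027,"wx":0,"wy":0,"wz":0},{"dx":0,"dy":0,"dz":0.028,"wx":0,"wy":0,"wz":0}]'
python3 d.py
```

```text
time_s: 1.43
ee_pos: [0.6291, -0.1058, 0.1392]
tool_rot: [0.995, 0.098, 0.0, -0.001]
ft_force: [-0.0, 0.1, 0.5]
width: 0.0
time_s: 2.1
ee_pos: [0.6273, -0.1099, 0.1124]
tool_rot: [0.995, 0.097, 0.0, 0.0]
ft_force: [0.6, -0.7, -0.3]
width: 0.001
t 2.1 pos [ 0.6273 -0.1099  0.1124] F [ 0.6 -0.7 -0.3] w 0.0 x axis [0.981 0.192 0.   ] z [ 0. -0. -1.]
FL tool delta to 0.14 high [-0.0857 -0.1752 -0.0276]
FR tool delta to 0.14 high [-0.0856 -0.0751 -0.0276]
L tool delta to 0.14 high [ 0.0023 -0.2483 -0.0276]
R tool delta to 0.14 high [ 0.0024 -0.0023 -0.0276]
```

```bash
cat >look.py <<'E'
import sys
from h import *
o=[]
for n,(x,y,w,h) in(("top",(190,120,140,120)),("scene",(215,150,145,155))):
    p,d=cams.grab_frame(n); o.append(cv2.resize(p[y:y+h,x:x+w],(390,int(390*h/w)),interpolation=cv2.INTER_CUBIC))
H=max(a.shape[0] for a in o)
cv2.imwrite(sys.argv[1],np.hstack([cv2.copyMakeBorder(a,0,H-a.shape[0],0,0,0) for a in o]))
E
python3 look.py pics/r1.png; python3 d.py
```

```text
t 2.2 pos [ 0.6274 -0.1096  0.1124] F [-0.6  0.6  0.1] w -0.0 x axis [0.981 0.193 0.   ] z [ 0. -0. -1.]
FL tool delta to 0.14 high [-0.0858 -0.175  -0.0276]
FR tool delta to 0.14 high [-0.0857 -0.0749 -0.0276]
L tool delta to 0.14 high [ 0.0022 -0.248  -0.0276]
R tool delta to 0.14 high [ 0.0022 -0.002  -0.0276]
```

View pics/r1.png

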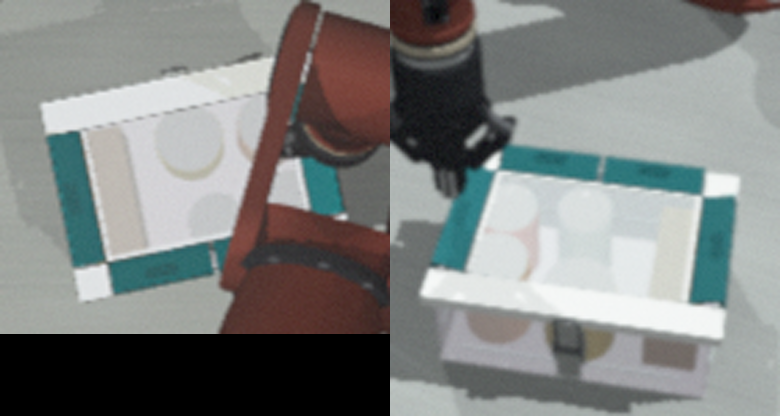

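```bash
cat >proj.py <<'E'
import sys
from h import *
from workcell import arm
n="scene";i=cams.camera_info(n);T=np.linalg.inv(i["T"])
p,_=cams.grab_frame(n)
x0,y0,f=[int(a) for a in sys.argv[2:5]]
w,h=90,70
c=cv2.resize(p[y0:y0+h,x0:x0+w],None,fx=8,fy=8,interpolation=cv2.INTER_CUBIC)
def pr(X):
    q=T[:3,:3]@X+T[:3,3];return i["fx"]*q[0]/q[2]+i["cx"],i["fy"]*q[1]/q[2]+i["cy"]
e=arm.observe()["ee_pos"]
for X,col in [(e,(0,0,255))]+[(np.r_[v,.113],(0,255,255)) for v in((.5095,.0456),(.5289,-.0526),(.5818,.1342),(.6292,-.1072))]:
    u,v=pr(np.array(X));print(round(u,1),round(v,1));cv2.circle(c,(int((u-x0+.5)*8),int((v-y0+.5)*8)),5,col,1)
cv2.imwrite(sys.argv[1],c)
E
python3 proj.py pics/r2.png 205 185 1
```

```text
239.1 228.0
312.9 212.4
275.0 207.7
338.2 241.6
239.6 228.6
```

View pics/r2.png

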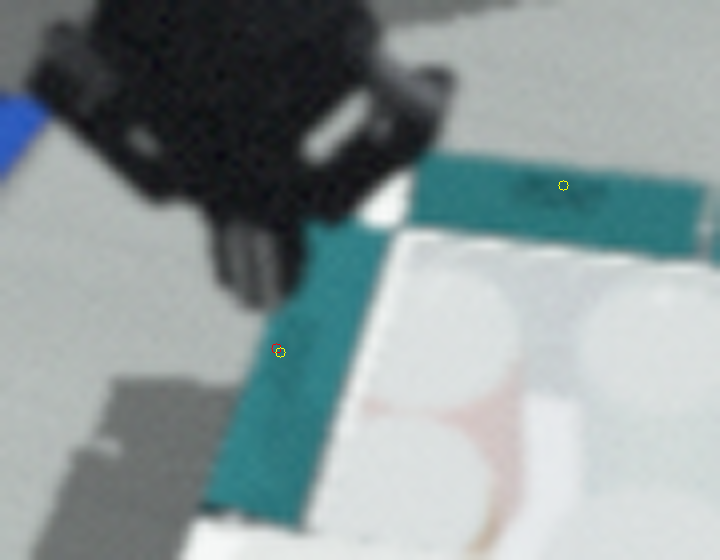

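```bash
cat >dep.py <<'E'
import sys
from h import *
n="scene";i=cams.camera_info(n);T=np.array(i["T"])
p,d=cams.grab_frame(n)
for u,v in [tuple(map(int,a.split(","))) for a in sys.argv[1:]]:
    z=d[v,u];X=T[:3,:3]@np.array([(u-i["cx"])/i["fx"]*z,(v-i["cy"])/i["fy"]*z,z])+T[:3,3];print(u,v,p[v,u],X.round(3))
E
python3 dep.py 236,215 236,217 237,219 237,220 238,221 237,222 237,223 238,224 238,226 240,229 247,226 270,200
```

```text
236 215 [76 76 73] [ 0.637 -0.108  0.169]
236 217 [73 72 69] [ 0.639 -0.108  0.164]
237 219 [75 76 74] [ 0.637 -0.106  0.156]
237 220 [79 78 76] [ 0.638 -0.106  0.153]
238 221 [94 93 90] [ 0.638 -0.104  0.151]
237 222 [76 75 73] [ 0.638 -0.107  0.146]
237 223 [99 99 93] [ 0.638 -0.107  0.142]
238 224 [125 124  97] [ 0.524 -0.173 -0.001]
238 226 [147 142  85] [ 0.624 -0.114  0.115]
240 229 [120 114  42] [ 0.632 -0.105  0.115]
247 226 [135 128  50] [ 0.61  -0.096  0.107]
270 200 [178 180 173] [ 0.399 -0.124  0.001]
```

Depth puts the fingertip's bottom at z≈0.140, but the arm reports 0.112. I'll go down a little and compare again.

```bash
python3 -m crank '[{"dx":0,"dy":0,"dz":0.002,"wx":0,"wy":0,"wz":0},{"dx":0,"dy":0,"dz":0.004,"wx":0,"wy":0,"wz":0},{"dx":0,"dy":0,"dz":0.006,"wx":0,"wy":0,"wz":0},{"dx":0,"dy":0,"dz":0.008,"wx":0,"wy":0,"wz":0},{"dx":0,"dy":0,"dz":0.01,"wx":0,"wy":0,"wz":0},{"dx":0,"dy":0,"dz":0.01,"wx":0,"wy":0,"wz":0},{"dx":0,"dy":0,"dz":0.01,"wx":0,"wy":0,"wz":0},{"dx":0,"dy":0,"dz":0.01,"wx":0,"wy":0,"wz":0}]'
python3 proj.py pics/r3.png 205 185 1;python3 dep.py  237,219 237,221 237,222 237,223 238,224 238,225 238,226 238,227 240,229;python3 d.py
```

```text
time_s: 2.97
ee_pos: [0.6275, -0.1093, 0.1023]
tool_rot: [0.995, 0.097, 0.0, -0.0]
ft_force: [-0.3, 0.6, -0.3]
width: 0.001
239.5 230.8
312.9 212.4
275.0 207.7
338.2 241.6
239.6 228.6
237 219 [82 79 76] [ 0.639 -0.105  0.158]
237 221 [76 76 74] [ 0.637 -0.107  0.148]
237 222 [75 73 73] [ 0.638 -0.107  0.146]
237 223 [75 73 73] [ 0.638 -0.108  0.142]
238 224 [86 88 85] [ 0.639 -0.105  0.14 ]
238 225 [91 89 86] [ 0.638 -0.105  0.136]
238 226 [93 92 80] [ 0.637 -0.106  0.131]
238 227 [109 106  67] [ 0.628 -0.112  0.116]
240 229 [118 112  44] [ 0.631 -0.105  0.115]
t 3.0667 pos [ 0.6276 -0.1093  0.1025] F [0.  0.  0.1] w -0.0 x axis [0.981 0.193 0.   ] z [ 0. -0. -1.]
FL tool delta to 0.14 high [-0.0859 -0.1748 -0.0376]
FR tool delta to 0.14 high [-0.0859 -0.0747 -0.0376]
L tool delta to 0.14 high [ 0.0021 -0.2477 -0.0376]
R tool delta to 0.14 high [ 0.002  -0.0017 -0.0375]
```

View pics/r3.png

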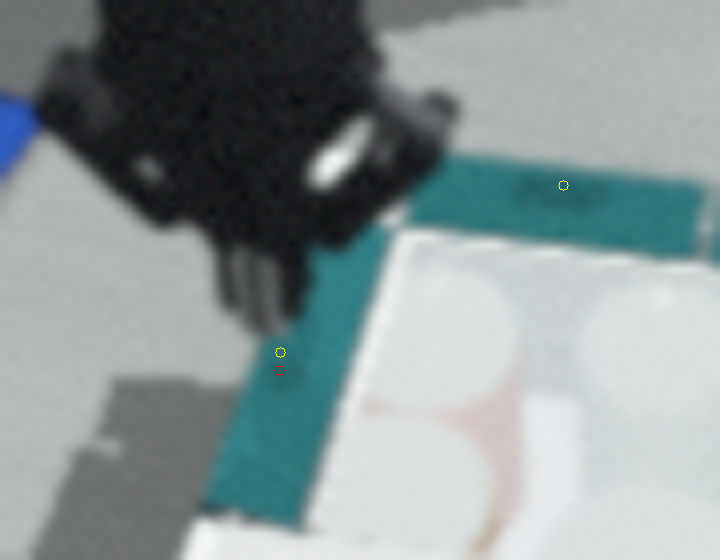

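The offset is consistent: the real tips sit about 26 mm above the reported TCP, while xy agrees. So I'll press by force and vision, expecting contact at ee z≈0.089 and the click by about 0.080.

```bash
python3 -m crank '[{"dx":0.001,"dy":-0.001,"dz":0.002,"wx":0,"wy":0,"wz":0},{"dx":0.002,"dy":-0.002,"dz":0.004,"wx":0,"wy":0,"wz":0},{"dx":0.002,"dy":-0.002,"dz":0.006,"wx":0,"wy":0,"wz":0},{"dx":0.002,"dy":-0.002,"dz":0.008,"wx":0,"wy":0,"wz":0},{"dx":0.002,"dy":-0.002,"dz":0.01,"wx":0,"wy":0,"wz":0},{"dx":0.002,"dy":-0.002,"dz":0.012,"wx":0,"wy":0,"wz":0},{"dx":0.002,"dy":-0.002,"dz":0.014,"wx":0,"wy":0,"wz":0},{"dx":0.002,"dy":-0.002,"dz":0.015,"wx":0,"wy":0,"wz":0}]'
python3 -m crank '[{"dx":0,"dy":0,"dz":0.001,"wx":0,"wy":0,"wz":0},{"dx":0,"dy":0,"dz":0.001,"wx":0,"wy":0,"wz":0},{"dx":0,"dy":0,"dz":0.002,"wx":0,"wy":0,"wz":0},{"dx":0,"dy":0,"dz":0.002,"wx":0,"wy":0,"wz":0},{"dx":0,"dy":0,"dz":0.003,"wx":0,"wy":0,"wz":0},{"dx":0,"dy":0,"dz":0.003,"wx":0,"wy":0,"wz":0},{"dx":0,"dy":0,"dz":0.003,"wx":0,"wy":0,"wz":0},{"dx":0,"dy":0,"dz":0.003,"wx":0,"wy":0,"wz":0}]'
```

```text
time_s: 3.73
ee_pos: [0.6294, -0.1079, 0.089]
tool_rot: [0.995, 0.097, -0.0, 0.001]
ft_force: [-3.6, -1.0, 8.6]
width: -0.001
time_s: 4.4
ee_pos: [0.6287, -0.1065, 0.0836]
tool_rot: [0.995, 0.097, -0.0, -0.0]
ft_force: [0.5, -0.2, 0.1]
width: 0.001
```

```bash
python3 -m crank '[{"dx":0,"dy":0,"dz":0.001,"wx":0,"wy":0,"wz":0},{"dx":0,"dy":0,"dz":0.001,"wx":0,"wy":0,"wz":0},{"dx":0,"dy":0,"dz":0.002,"wx":0,"wy":0,"wz":0},{"dx":0,"dy":0,"dz":0.002,"wx":0,"wy":0,"wz":0},{"dx":0,"dy":0,"dz":0.003,"wx":0,"wy":0,"wz":0},{"dx":0,"dy":0,"dz":0.003,"wx":0,"wy":0,"wz":0},{"dx":0,"dy":0,"dz":0.003,"wx":0,"wy":0,"wz":0},{"dx":0,"dy":0,"dz":0.003,"wx":0,"wy":0,"wz":0}]'
python3 proj.py pics/r4.png 205 185 1;python3 dep.py  238,231 238,232 238,233 238,235 247,226;python3 d.py
```

```text
time_s: 5.07
ee_pos: [0.6292, -0.1068, 0.0828]
tool_rot: [0.995, 0.097, -0.0, -0.0]
ft_force: [-3.7, 1.7, 6.7]
width: 0.0
240.7 236.6
312.9 212.4
275.0 207.7
338.2 241.6
239.6 228.6
238 231 [72 70 67] [ 0.639 -0.107  0.114]
238 232 [60 59 52] [ 0.639 -0.107  0.111]
238 233 [69 67 37] [ 0.64  -0.107  0.108]
238 235 [110 107  41] [ 0.646 -0.104  0.108]
247 226 [135 129  54] [ 0.61  -0.096  0.107]
t 5.1667 pos [ 0.6292 -0.1068  0.0828] F [-2.7 -0.2  7. ] w 0.0 x axis [0.981 0.193 0.   ] z [-0.  0. -1.]
FL tool delta to 0.14 high [-0.088  -0.1727 -0.0571]
FR tool delta to 0.14 high [-0.0879 -0.0726 -0.0572]
L tool delta to 0.14 high [ 1.000e-04 -2.456e-01 -5.710e-02]
R tool delta to 0.14 high [-0.0001  0.0004 -0.0572]
```

View pics/r4.png

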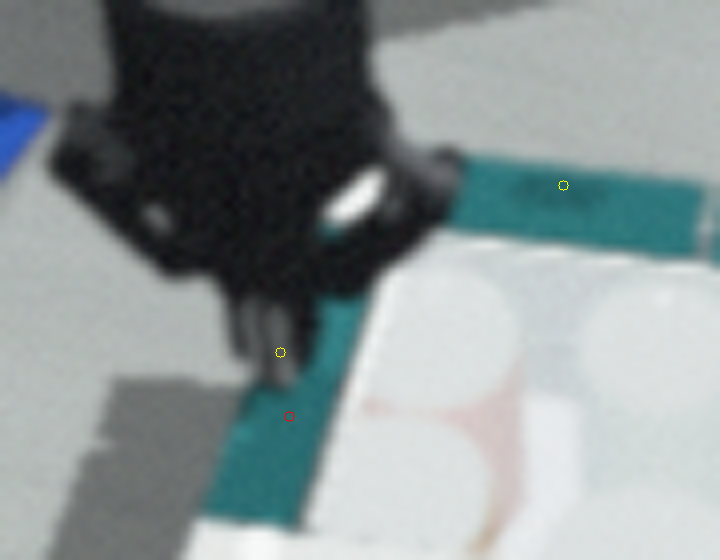

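Right has clicked: the outer strip went from z 0.115 to 0.108, and the tip now rests on a firm surface at ee z=0.083. Front right is next.

```bash
python3 -m crank '[{"dx":0,"dy":0,"dz":-0.02,"wx":0,"wy":0,"wz":0},{"dx":0,"dy":0,"dz":-0.04,"wx":0,"wy":0,"wz":0},{"dx":-0.02,"dy":-0.017,"dz":-0.04,"wx":0,"wy":0,"wz":0},{"dx":-0.045,"dy":-0.037,"dz":-0.04,"wx":0,"wy":0,"wz":0},{"dx":-0.07,"dy":-0.058,"dz":-0.04,"wx":0,"wy":0,"wz":0},{"dx":-0.088,"dy":-0.073,"dz":-0.04,"wx":0,"wy":0,"wz":0},{"dx":-0.088,"dy":-0.073,"dz":-0.03,"wx":0,"wy":0,"wz":0},{"dx":-0.088,"dy":-0.073,"dz":-0.02,"wx":0,"wy":0,"wz":0}]'
python3 d.py
```

```text
time_s: 5.83
ee_pos: [0.5285, -0.0519, 0.1013]
tool_rot: [0.995, 0.097, 0.001, 0.0]
ft_force: [-0.1, -0.3, 0.7]
width: -0.0
t 5.8333 pos [ 0.5285 -0.0519  0.1013] F [-0.1 -0.3  0.7] w -0.0 x axis [0.981 0.194 0.002] z [ 0.002 -0.001 -1.   ]
FL tool delta to 0.14 high [ 0.0004 -0.0993 -0.0388]
FR tool delta to 0.14 high [ 0.0003  0.0008 -0.0387]
L tool delta to 0.14 high [ 0.0885 -0.1722 -0.0387]
R tool delta to 0.14 high [ 0.0881  0.0738 -0.0385]
```

```bash
python3 -m crank '[{"dx":0,"dy":0,"dz":0.003,"wx":0,"wy":0,"wz":0},{"dx":0,"dy":0,"dz":0.006,"wx":0,"wy":0,"wz":0},{"dx":0,"dy":0,"dz":0.009,"wx":0,"wy":0,"wz":0},{"dx":0,"dy":0,"dz":0.012,"wx":0,"wy":0,"wz":0},{"dx":0,"dy":0,"dz":0.014,"wx":0,"wy":0,"wz":0},{"dx":0,"dy":0,"dz":0.016,"wx":0,"wy":0,"wz":0},{"dx":0,"dy":0,"dz":0.018,"wx":0,"wy":0,"wz":0},{"dx":0,"dy":0,"dz":0.018,"wx":0,"wy":0,"wz":0}]'
python3 -m crank '[{"dx":0,"dy":0,"dz":0.001,"wx":0,"wy":0,"wz":0},{"dx":0,"dy":0,"dz":0.001,"wx":0,"wy":0,"wz":0},{"dx":0,"dy":0,"dz":0.002,"wx":0,"wy":0,"wz":0},{"dx":0,"dy":0,"dz":0.002,"wx":0,"wy":0,"wz":0},{"dx":0,"dy":0,"dz":0.003,"wx":0,"wy":0,"wz":0},{"dx":0,"dy":0,"dz":0.003,"wx":0,"wy":0,"wz":0},{"dx":0,"dy":0,"dz":0.003,"wx":0,"wy":0,"wz":0},{"dx":0,"dy":0,"dz":0.003,"wx":0,"wy":0,"wz":0}]'
python3 look.py pics/fr1.png; python3 d.py
```

```text
time_s: 6.5
ee_pos: [0.5293, -0.0527, 0.083]
tool_rot: [0.995, 0.097, 0.0, 0.0]
ft_force: [0.5, 0.4, 0.1]
width: -0.004
time_s: 7.17
ee_pos: [0.5294, -0.0526, 0.0827]
tool_rot: [0.995, 0.097, 0.0, 0.0]
ft_force: [-4.9, -0.8, 12.7]
width: 0.002
t 7.2667 pos [ 0.5294 -0.0527  0.0827] F [-4.7  0.2 11.9] w -0.0 x axis [0.981 0.193 0.001] z [ 0.001 -0.001 -1.   ]
FL tool delta to 0.14 high [-0.0005 -0.1002 -0.0574]
FR tool delta to 0.14 high [-0.0004 -0.0001 -0.0573]
L tool delta to 0.14 high [ 0.0876 -0.1731 -0.0574]
R tool delta to 0.14 high [ 0.0874  0.0729 -0.0572]
```

View pics/fr1.png

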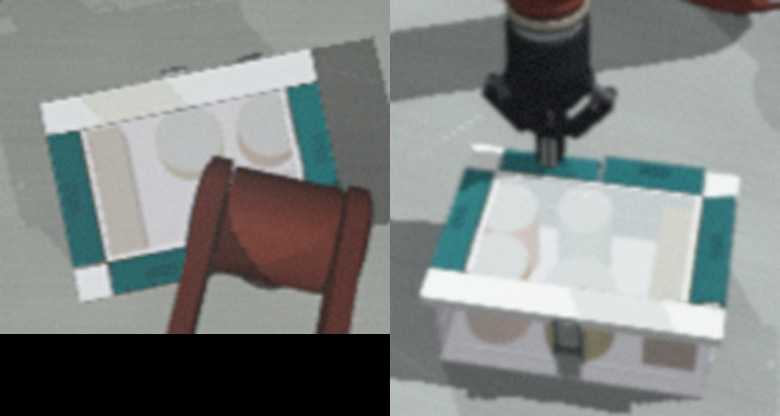

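The picture shows the tip on front right at about (548,160) of the montage, with the bin unmoved. It gives the same firm surface at 0.083. Front left next.

```bash
python3 -m crank '[{"dx":0,"dy":0,"dz":-0.02,"wx":0,"wy":0,"wz":0},{"dx":0,"dy":0,"dz":-0.04,"wx":0,"wy":0,"wz":0},{"dx":0,"dy":-0.02,"dz":-0.04,"wx":0,"wy":0,"wz":0},{"dx":0,"dy":-0.05,"dz":-0.04,"wx":0,"wy":0,"wz":0},{"dx":0,"dy":-0.08,"dz":-0.04,"wx":0,"wy":0,"wz":0},{"dx":0,"dy":-0.1,"dz":-0.04,"wx":0,"wy":0,"wz":0},{"dx":0,"dy":-0.1,"dz":-0.03,"wx":0,"wy":0,"wz":0},{"dx":0,"dy":-0.1,"dz":-0.02,"wx":0,"wy":0,"wz":0}]'
python3 d.py
python3 -m crank '[{"dx":0,"dy":0,"dz":0.003,"wx":0,"wy":0,"wz":0},{"dx":0,"dy":0,"dz":0.006,"wx":0,"wy":0,"wz":0},{"dx":0,"dy":0,"dz":0.009,"wx":0,"wy":0,"wz":0},{"dx":0,"dy":0,"dz":0.012,"wx":0,"wy":0,"wz":0},{"dx":0,"dy":0,"dz":0.014,"wx":0,"wy":0,"wz":0},{"dx":0,"dy":0,"dz":0.016,"wx":0,"wy":0,"wz":0},{"dx":0,"dy":0,"dz":0.018,"wx":0,"wy":0,"wz":0},{"dx":0,"dy":0,"dz":0.018,"wx":0,"wy":0,"wz":0}]'
python3 -m crank '[{"dx":0,"dy":0,"dz":0.001,"wx":0,"wy":0,"wz":0},{"dx":0,"dy":0,"dz":0.001,"wx":0,"wy":0,"wz":0},{"dx":0,"dy":0,"dz":0.002,"wx":0,"wy":0,"wz":0},{"dx":0,"dy":0,"dz":0.002,"wx":0,"wy":0,"wz":0},{"dx":0,"dy":0,"dz":0.003,"wx":0,"wy":0,"wz":0},{"dx":0,"dy":0,"dz":0.003,"wx":0,"wy":0,"wz":0},{"dx":0,"dy":0,"dz":0.003,"wx":0,"wy":0,"wz":0},{"dx":0,"dy":0,"dz":0.003,"wx":0,"wy":0,"wz":0}]'
python3 d.py
```

```text
time_s: 7.93
ee_pos: [0.5099, 0.0465, 0.1002]
tool_rot: [0.995, 0.098, 0.001, 0.0]
ft_force: [0.0, 0.1, -0.5]
width: -0.001
t 7.9333 pos [0.5099 0.0465 0.1002] F [ 0.   0.1 -0.5] w -0.0 x axis [0.981 0.196 0.002] z [ 0.002 -0.    -1.   ]
FL tool delta to 0.14 high [-0.0005  0.0008 -0.0398]
FR tool delta to 0.14 high [-0.0007  0.1009 -0.0397]
L tool delta to 0.14 high [ 0.0877 -0.0719 -0.0397]
R tool delta to 0.14 high [ 0.087   0.1741 -0.0395]
time_s: 8.6
ee_pos: [0.51, 0.0451, 0.0829]
tool_rot: [0.995, 0.097, 0.0, 0.0]
ft_force: [-1.6, -0.9, 4.2]
width: 0.0
time_s: 9.27
ee_pos: [0.51, 0.0451, 0.0826]
tool_rot: [0.995, 0.097, -0.0, 0.001]
ft_force: [-8.6, -1.7, 18.8]
width: -0.001
t 9.2667 pos [0.51   0.0451 0.0826] F [-8.6 -1.7 18.8] w -0.0 x axis [ 0.981  0.193 -0.   ] z [-0.    -0.001 -1.   ]
FL tool delta to 0.14 high [-0.0004 -0.0006 -0.0574]
FR tool delta to 0.14 high [-0.0004  0.0995 -0.0573]
L tool delta to 0.14 high [ 0.0876 -0.0735 -0.0576]
R tool delta to 0.14 high [ 0.0875  0.1725 -0.0573]
```

```bash
python3 -m crank '[{"dx":0,"dy":0,"dz":-0.02,"wx":0,"wy":0,"wz":0},{"dx":0,"dy":0,"dz":-0.04,"wx":0,"wy":0,"wz":0},{"dx":0.02,"dy":-0.017,"dz":-0.042,"wx":0,"wy":0,"wz":0},{"dx":0.045,"dy":-0.037,"dz":-0.042,"wx":0,"wy":0,"wz":0},{"dx":0.07,"dy":-0.058,"dz":-0.042,"wx":0,"wy":0,"wz":0},{"dx":0.088,"dy":-0.0735,"dz":-0.042,"wx":0,"wy":0,"wz":0},{"dx":0.088,"dy":-0.0735,"dz":-0.032,"wx":0,"wy":0,"wz":0},{"dx":0.088,"dy":-0.0735,"dz":-0.022,"wx":0,"wy":0,"wz":0}]'
python3 d.py
python3 -m crank '[{"dx":0,"dy":0,"dz":0.003,"wx":0,"wy":0,"wz":0},{"dx":0,"dy":0,"dz":0.006,"wx":0,"wy":0,"wz":0},{"dx":0,"dy":0,"dz":0.009,"wx":0,"wy":0,"wz":0},{"dx":0,"dy":0,"dz":0.012,"wx":0,"wy":0,"wz":0},{"dx":0,"dy":0,"dz":0.014,"wx":0,"wy":0,"wz":0},{"dx":0,"dy":0,"dz":0.016,"wx":0,"wy":0,"wz":0},{"dx":0,"dy":0,"dz":0.018,"wx":0,"wy":0,"wz":0},{"dx":0,"dy":0,"dz":0.019,"wx":0,"wy":0,"wz":0}]'
python3 -m crank '[{"dx":0,"dy":0,"dz":0.001,"wx":0,"wy":0,"wz":0},{"dx":0,"dy":0,"dz":0.001,"wx":0,"wy":0,"wz":0},{"dx":0,"dy":0,"dz":0.002,"wx":0,"wy":0,"wz":0},{"dx":0,"dy":0,"dz":0.002,"wx":0,"wy":0,"wz":0},{"dx":0,"dy":0,"dz":0.002,"wx":0,"wy":0,"wz":0},{"dx":0,"dy":0,"dz":0.002,"wx":0,"wy":0,"wz":0},{"dx":0,"dy":0,"dz":0.002,"wx":0,"wy":0,"wz":0},{"dx":0,"dy":0,"dz":0.002,"wx":0,"wy":0,"wz":0}]'
python3 d.py
```

```text
time_s: 9.93
ee_pos: [0.5829, 0.1357, 0.1013]
tool_rot: [0.995, 0.098, 0.001, 0.0]
ft_force: [-0.9, -0.5, -0.7]
width: 0.001
t 9.9333 pos [0.5829 0.1357 0.1013] F [-0.9 -0.5 -0.7] w 0.0 x axis [0.981 0.195 0.002] z [ 0.002  0.    -1.   ]
FL tool delta to 0.14 high [-0.0894  0.0741 -0.0389]
FR tool delta to 0.14 high [-0.0895  0.1742 -0.0389]
L tool delta to 0.14 high [-0.0013  0.0012 -0.0387]
R tool delta to 0.14 high [-0.0018  0.2472 -0.0387]
time_s: 10.6
ee_pos: [0.5817, 0.1345, 0.0828]
tool_rot: [0.995, 0.097, 0.001, 0.0]
ft_force: [-2.8, -0.7, 8.4]
width: -0.001
time_s: 11.27
ee_pos: [0.5817, 0.1345, 0.0827]
tool_rot: [0.995, 0.097, 0.0, 0.0]
ft_force: [-5.1, -0.8, 11.3]
width: 0.001
t 11.2667 pos [0.5817 0.1345 0.0827] F [-5.1 -0.8 11.3] w 0.0 x axis [ 0.981  0.193 -0.   ] z [ 0. -0. -1.]
FL tool delta to 0.14 high [-0.088   0.0733 -0.0573]
FR tool delta to 0.14 high [-0.0879  0.1734 -0.0572]
L tool delta to 0.14 high [ 0.      0.0003 -0.0573]
R tool delta to 0.14 high [-0.      0.2463 -0.0572]
```

All four are pressed to the same firm height. Next I'll lift, back away from the bin and check.

```bash
python3 -m crank '[{"dx":0,"dy":0,"dz":-0.02,"wx":0,"wy":0,"wz":0},{"dx":0,"dy":0,"dz":-0.05,"wx":0,"wy":0,"wz":0},{"dx":0,"dy":0,"dz":-0.08,"wx":0,"wy":0,"wz":0},{"dx":-0.02,"dy":0,"dz":-0.11,"wx":0,"wy":0,"wz":0},{"dx":-0.05,"dy":0,"dz":-0.13,"wx":0,"wy":0,"wz":0},{"dx":-0.085,"dy":0,"dz":-0.13,"wx":0,"wy":0,"wz":0},{"dx":-0.12,"dy":0,"dz":-0.13,"wx":0,"wy":0,"wz":0},{"dx":-0.14,"dy":0,"dz":-0.13,"wx":0,"wy":0,"wz":0}]'
python3 -m crank '[{"dx":-0.02,"dy":0.03,"dz":0,"wx":0,"wy":0,"wz":0},{"dx":-0.03,"dy":0.065,"dz":0,"wx":0,"wy":0,"wz":0},{"dx":-0.03,"dy":0.1,"dz":0,"wx":0,"wy":0,"wz":0},{"dx":-0.03,"dy":0.135,"dz":0,"wx":0,"wy":0,"wz":0},{"dx":-0.03,"dy":0.17,"dz":0,"wx":0,"wy":0,"wz":0},{"dx":-0.03,"dy":0.205,"dz":0,"wx":0,"wy":0,"wz":0},{"dx":-0.03,"dy":0.24,"dz":0,"wx":0,"wy":0,"wz":0},{"dx":-0.03,"dy":0.26,"dz":0,"wx":0,"wy":0,"wz":0}]'
python3 -m crank '[{"dx":0,"dy":0.03,"dz":0,"wx":0,"wy":0,"wz":0},{"dx":0,"dy":0.065,"dz":0,"wx":0,"wy":0,"wz":0},{"dx":0,"dy":0.1,"dz":0,"wx":0,"wy":0,"wz":0},{"dx":0,"dy":0.135,"dz":0,"wx":0,"wy":0,"wz":0},{"dx":0,"dy":0.16,"dz":0,"wx":0,"wy":0,"wz":0},{"dx":0,"dy":0.18,"dz":0,"wx":0,"wy":0,"wz":0},{"dx":0,"dy":0.18,"dz":0,"wx":0,"wy":0,"wz":0},{"dx":0,"dy":0.18,"dz":0,"wx":0,"wy":0,"wz":0}]'
cat >chk.py <<'E'
from h import *
T={};o=[]
for n,(x,y,w,h) in(("top",(190,120,140,120)),("scene",(215,190,145,115))):
    p,d=cams.grab_frame(n);f=np.load(n+"0.npz")
    i=cams.camera_info(n);M=np.array(i["T"])
    for tag,pp,dd in(("old",f["p"],f["d"]),("new",p,d)):
        m=np.zeros(pp.shape[:2],np.uint8);m[y:y+h,x:x+w]=teal(pp)[y:y+h,x:x+w]
        nn,l,st,c=cv2.connectedComponentsWithStats(m)
        for k in range(1,nn):
            if st[k,4]<100: continue
            v,u=np.nonzero(l==k);z=dd[v,u];ok=z>0;u,v,z=u[ok],v[ok],z[ok]
            X=np.c_[(u-i["cx"])/i["fx"]*z,(v-i["cy"])/i["fy"]*z,z]@M[:3,:3].T+M[:3,3]
            X=X[X[:,2]>.09]
            b=(X[:,:2]-[.6055,.0135])@np.array([[.981,-.193],[.193,.981]]);s=np.abs(b[:,1])>.105 if abs(b[:,1].mean())>.1 else None
            e=np.maximum(-b[:,0]-66 *.001,np.abs(b[:,1])-.102) if s is None else np.abs(b[:,1])-.102
            out=e>.017;inn=e<.010
            print(n,tag,c[k].round(1),"n",len(X),"z inner %.4f outer %.4f"%(np.median(X[inn,2]) if inn.any() else 0,np.median(X[out,2]) if out.any() else 0),"bin",b.mean(0).round(3))
    cv2.imwrite(f"pics/{n}_end.png",p)
E
python3 chk.py; python3 d.py|head -1
```

```text
time_s: 11.93
ee_pos: [0.4412, 0.1071, 0.2101]
tool_rot: [0.995, 0.097, -0.0, 0.0]
ft_force: [0.7, 0.6, -0.4]
width: -0.002
time_s: 12.6
ee_pos: [0.4651, -0.1568, 0.2104]
tool_rot: [0.995, 0.096, 0.0, 0.001]
ft_force: [-0.5, 0.1, -0.3]
width: 0.001
time_s: 13.27
ee_pos: [0.4991, -0.3305, 0.2097]
tool_rot: [0.995, 0.096, -0.0, -0.0]
ft_force: [-0.2, 0.4, 0.3]
width: 0.004
top old [302.8 173.3] n 511 z inner 0.1083 outer 0.1126 bin [-0.    -0.116]
top old [216.7 191.1] n 505 z inner 0.1078 outer 0.1123 bin [-0.     0.117]
top old [285.  208.1] n 374 z inner 0.1077 outer 0.1127 bin [-0.081 -0.05 ]
top old [247.4 216. ] n 377 z inner 0.1077 outer 0.1130 bin [-0.081  0.051]
top new [303.  173.5] n 485 z inner 0.1052 outer 0.1058 bin [ 0.    -0.116]
top new [216.8 191.4] n 499 z inner 0.1058 outer 0.1057 bin [-0.     0.117]
top new [284.8 208.4] n 375 z inner 0.1057 outer 0.1055 bin [-0.081 -0.05 ]
top new [247.4 216.2] n 381 z inner 0.1057 outer 0.1058 bin [-0.081  0.051]
scene old [274.4 210.2] n 311 z inner 0.1089 outer 0.1137 bin [-0.08 -0.05]
scene old [312.4 214.9] n 323 z inner 0.1089 outer 0.1135 bin [-0.08  0.05]
scene old [241.7 231. ] n 421 z inner 0.1092 outer 0.1142 bin [ 0.005 -0.116]
scene old [334.9 243.1] n 449 z inner 0.1091 outer 0.1144 bin [0.004 0.116]
scene new [274.3 211.1] n 249 z inner 0.1069 outer 0.1067 bin [-0.081 -0.051]
scene new [312.4 215.8] n 259 z inner 0.1076 outer 0.1069 bin [-0.081  0.05 ]
scene new [241.5 231.6] n 395 z inner 0.1067 outer 0.1072 bin [ 0.003 -0.118]
scene new [334.9 244. ] n 439 z inner 0.1071 outer 0.1071 bin [0.003 0.116]
t 13.3667 pos [ 0.4992 -0.3288  0.2098] F [ 0.3 -0.2 -0.6] w 0.0 x axis [ 0.981  0.193 -0.001] z [-0.001  0.001 -1.   ]
```

View pics/scene_end.png

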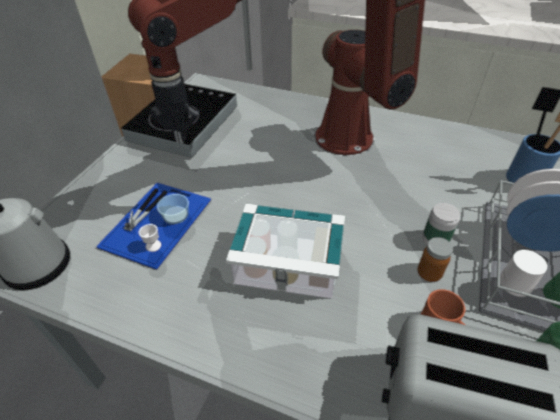

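```bash
python3 -c "
from workcell import ticket
print(ticket.sign_off())"
```

```text
the job is handed in; nothing more can be done
None
```

I pressed all four teal rim sections down with shut fingertips (right, front right, front left, left), then lifted clear, backed off and handed the job in at about 13.4 s. The sign-off gave no verdict.

- **Rim sections:** In both views all four now lie level at about 106–107 mm. Their outer parts read 112–114 mm before. Each press ended on a firm stop at the same height.
- **Bin and latch:** The bin's measured position changed by no more than about 2 mm. In the last picture the latch, around pixel (281,274), looks closed by eye; I did not measure its angle.
- **Other things on the counter:** They look unmoved in the last picture, also by eye only. The arm reads no contact force.
- **One disagreement:** The camera depth put the real fingertips about 26 mm higher than the reported TCP, with xy agreeing. I did not find the cause and used contact force and camera depth to set the pressing height. The highest reading I saw was about 19 N straight down, about 21 N in all, on front left; I only read the force at the end of each move.

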